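# Peel the stuck top tray and hold it over the blow-off mat

## Task

Lift the loose grey cover off the pan by its knob and set it down, not dropped, flat and knob up on the middle of the square cork pad. Under it the top tray is stuck to the stack with old oil: pinch its upright corner tab and peel it, that corner first while the opposite corner still sits on the stack, leaving the other trays sitting in the pan. Finish while still holding the tray by its tab, roughly level, about 15 cm up and centred over the round rubber mat; do not put it down, and leave the other things on the desk where they are.

Things in the scene. Friction and masses are not known exactly. Their poses are not given: they have to be found in the camera images.
- pan: flat dark steel pan fixed to the desk, 180 x 144 mm outside (long side along its x), floor 3 mm thick, rim 13 mm high and 4 mm thick. Origin: centre of its underside, on the desk.
- cover: loose grey box-shaped dust cover, open below, 162 x 126 x 83 mm (long side along its x), walls 3 mm, 0.22 kg, standing on the pan floor inside its rim over the stack. Origin: centre of its lower edge plane; z up. Its inside is free over the trays by 7 mm or more at the sides; lift it straight up 90 mm to clear them.
- knob (a point): middle of the head of the cover's black knob: upright cylinder 26 mm across, 24 mm high, centred 103 mm above the cover's lower edge (head from 91 to 115 mm); a 16 mm stem joins it to the cover's top at 83 mm.
- pad: square cork pad fixed on the desk, 190 x 190 x 4 mm, to one side of the pan (left or right). Origin: centre of its underside.
- mat: round black rubber mat fixed on the desk, 150 mm across, 4 mm thick, on the other side of the pan. Origin: centre of its underside.
- stack: the lower part of the stack: three bare nested aluminium trays that stay together as one piece, 0.75 to 0.9 kg, loose on the pan floor, same outline and turned the same way as the top tray. Origin: centre of its underside; z up. Nothing holds it down but its weight.
- tray: top tray, formed aluminium, 0.11 to 0.18 kg. Origin: centre of its floor's underside, 24 mm above the stack's origin, axes parallel to the stack's; z up. Floor 104 x 66 mm, sloping sides, flange all round 135 x 97 mm (long side along x), flange top 21.5 mm above the origin, 6 mm gap to the flange below, 2 mm side play. Stands on four feet, 8 mm across, 6.5 mm long, at (+-42, +-24) mm.
- tab (a point): middle of the upright pull tab on the top tray's +x +y flange corner, (61, 42, 34.5) mm in the tray frame: plate 8 mm thick, 22 mm wide, 25 mm high above the flange. Its thickness runs along the diagonal, 36 degrees from the tray's x towards y: pinch along that, one finger outside the corner, one over the tray. Only the top tray has a tab.
- far (a point): flange top at the top tray's corner farthest from the tab, (-64, -45, 21.5) mm in the tray frame. Each foot is gummed and gripped by a sprung tongue below: 1 to 2 N of drag until it has risen 4 mm. Peel: raise the tab corner, the tray turning about a point over the far foot, near (-42, -24, 8): 0.17 rad is enough, past about 0.2 rad the far flange touches the one below. Then lift.
- nozzle: chrome blow nozzle with trigger lying on the desk behind, right, about 180 x 110 x 25 mm. Origin under its barrel. Bystander.
- idle_screw: knurled brass idle-speed screw standing on its head, 20 mm across, 34 mm high. Bystander.
- hex_keys: red plastic holder with steel hex keys, 34 x 85 mm, 80 mm high with the keys. Bystander.
Mind the look-alikes: they are no part of the job. Leave any pink look-alike of the cover alone. Of the things that look like the pan, the larger one is meant.

How it is judged:
On the way, in this order (a step that is already met when the one before it is completed fails the run):
1. the cover rests flat, knob up, released, on the middle of the cork pad (within 45 mm) (horizontal distance between cover and pad below 0.045 m and height (world z) of cover below 0.008 m and angle between cover's own z axis and vertical below 0.08 rad and contact force between cover and the fingers below 0.1 N and linear speed of cover below 0.03 m/s), for 0.2 s.
2. the tab corner of the held tray is up (tab over 12 mm above its seated height) while the opposite corner is still down (within 5 mm of seated) (z of tab in the frame of stack above 0.0705 m and z of far in the frame of stack below 0.0505 m and contact force between tray and the fingers above 0.5 N), for 0.1 s.
At the end, for the whole second after the job is handed in: Tray held by the fingers alone, still, underside 100-220 mm above the desk, level within 0.3 rad, centre within 45 mm of the mat centre from above; cover flat and released on the pad within 45 mm of its centre; other trays level in the pan, within 30 mm of its centre (all of step 1 and height (world z) of tray between 0.1 and 0.22 m and angle between tray's own z axis and vertical below 0.3 rad and horizontal distance between tray and mat below 0.045 m and contact force between tray and the fingers above 1 N and contact force between tray and stack below 0.1 N and linear speed of tray below 0.05 m/s and z of stack in the frame of pan below 0.008 m and horizontal distance between stack and pan below 0.03 m and angle between stack's own z axis and vertical below 0.08 rad); the arm keeps its last pose, push and grip.
It fails at once if the lower trays are lifted (over 10 mm) or tipped (over 0.12 rad) in the pan (z of stack in the frame of pan above 0.013 m or angle between stack's own z axis and vertical above 0.12 rad).
It fails at once if the cover is dropped: it falls free of the fingers faster than 0.6 m/s (linear speed of cover above 0.6 m/s and contact force between cover and the fingers below 0.05 N).
It fails at once if the blow nozzle is knocked out of place (over 30 mm) (distance of nozzle from where it was at the start of the episode above 0.03 m).
It fails at once if the idle screw is knocked out of place (over 30 mm) (distance of idle_screw from where it was at the start of the episode above 0.03 m).
It fails at once if the hex key set is knocked out of place (over 30 mm) (distance of hex_keys from where it was at the start of the episode above 0.03 m).
It also fails if it takes over 58 s, if anything falls off the work surface, if the arm or the gripper's body presses on something with over 40 N, if the wrist force passes 120 N, or if a joint passes its speed limit or range.

## Robot

A 6-joint arm with a two-finger parallel gripper is mounted at the origin on the work surface. World frame = base frame: x ahead of the robot, y to its left, z up, the work surface at z = 0. Lengths are in m, angles in rad, forces in N, time in s.
With the tool pointing down it reaches from about 0.35 to 0.775 m from the base axis. Payload 5.5 kg.
Tool frame: the origin (TCP) lies midway between the tips of the shut fingers; the grasp point (between the pads) lies 19 mm behind it (env.hold_point_z is the distance from the TCP to the grasp point, in m); z points along the fingers, y is the line along which they close (so a half turn about z gives the same grasp; the last joint's range is limited). The gripper opens to 85 mm and grips with 20 to 120 N. Pads are 22 mm wide; open, the fingers measure 114 mm over their backs; the gripper's body (76 mm by 85 mm) begins 54 mm behind the grasp point. The pads swing forward as they close: fully open they stand 13 mm farther back than shut.
Start: joints at [1.145, 0.313, 0.046, 1.304, 0, 1.431], TCP at [0.162, 0.552, 0.203] pointing down, gripper open.
Joint ranges: [-2.76, 2.76], [-0.86, 1.69], [-1.03, 1.26], [-2.2, 2.34], [-1.47, 1.5], [-3.14, 3.14]. Speed limits (rad/s): [2.57, 2.57, 3.14, 3.14, 3.14, 3.14].

## Interface

Orientations are given as a unit quaternion [w, x, y, z].
In Python, from workcell import env, read_camera gives the robot as it stands. The module is installed in compiled form; this text tells all that it offers.
- The arm moves only by the tool carry_out, never from a script. Its argument "moves" is a list of rows, each an object of numbers: "tx", "ty", "tz": the shift along the world's x, y, z in cm; "wx", "wy", "wz": the turn, a rotation vector about the world's x, y, z in rad; "claw": the closure, from -1 (fully open) to 1 (shut). A call has 1 to 8 rows; each row shifts and turns the commanded pose from where the row before left it; what a row does not reach is not made up. A row lasts 1/8 s, in which the tool goes at most 62.5 mm and 10.7 degrees, less where a joint would pass 70% of its speed; a pose out of reach is approached as far as the arm can. A call is refused whole if a number of a shift passes 6.25 or a number of a turn 0.188, either way. A call with a gripper value outside its range is refused whole. The fingers move at their own pace and stop on an object; "newtons" is the grip in N (left out, the last holds). Time passes only in rows, so rows that do not move let the fingers close. It gives the time, the measured TCP pose, the force, the opening and the grip force at its end, in the units of the state.
- env.get_state(): the state, without advancing time (a new reading comes with each control period).
- read_camera(name): name is "scene" or "top"; returns a dict with "image" (400x640x3 uint8, blue, green, red), "z_map" (400x640 float32, m along the optical axis (not along the pixel's ray), 0 where there is no reading), "fx", "fy", "cx", "cy" (pixels), "camera_from_world" (4x4, takes a point from world to camera coordinates). Camera axes: x right, y down, z forward; pixel columns grow to the right and rows downward; lengths in m; the calibration is good to about 2 mm. A picture is of the moment at which its call begins.
- env.hand_in(): hands the job in; it is judged then, once.
The state is a dict: "clock": time; "joint_pos": joint angles; "qvel": joint speeds; "tau": joint torques, N m; "tcp_pos": TCP position; "orientation": TCP orientation; "wrist_force": force on the tool from outside, world axes, zero at the start; "ft_torque": the same for the moment, N m; "finger_gap": finger opening in m; "grip_force": force on a finger pad.
Only numpy, scipy, OpenCV 4.12 (cv2) and the standard library are available. Lean on these libraries where they do the work, as an engineer would, in place of code of your own. Each camera call takes 0.05 s, during which the arm holds its last target. There are 200 camera calls.

## Working session

There is one attempt and no reset: what is moved stays moved. The work goes in short steps, Python scripts to look and compute and a tool call to move; the robot and the scene stay as the last step left them, time stands still between calls to the robot, and variables do not carry over. Pictures are saved under pics/ and viewed, at most 10 in all, crops included, and the job is handed in when it is done.

Besides the shell and the picture viewer there is one more tool, called by a JSON object that holds its "name" and its "arguments", one argument or row to a line. carry_out: Moves the arm, as the interface text tells. Its arguments: {"type":"object","properties":{"moves":{"type":"array","items":{"type":"object","properties":{"tx":{"type":"number"},"ty":{"type":"number"},"tz":{"type":"number"},"wx":{"type":"number"},"wy":{"type":"number"},"wz":{"type":"number"},"claw":{"type":"number"}}}},"newtons":{"type":"number"}},"required":["moves"]}

```bash
mkdir -p pics; cat > h.py <<'E'
import numpy as np, cv2
from workcell import env, read_camera
def cam(n):
    c=read_camera(n); c['inv']=np.linalg.inv(np.array(c['camera_from_world'])); return c
def pts(c):
    z=c['z_map']; v,u=np.mgrid[:400,:640]
    P=np.stack([(u-c['cx'])/c['fx']*z,(v-c['cy'])/c['fy']*z,z,np.ones_like(z)],-1)
    return (P@c['inv'].T)[...,:3]
def ray(c,u,v,h):
    d=c['inv'][:3,:3]@np.array([(u-c['cx'])/c['fx'],(v-c['cy'])/c['fy'],1]); o=c['inv'][:3,3]
    return o+d*(h-o[2])/d[2]
E
python3 - <<'E'
from h import *
for n in('scene','top'):
    c=cam(n); cv2.imwrite(f'pics/{n}0.png',c['image']); np.savez(f'{n}0.npz',**{k:c[k] for k in c})
    print(n,c['inv'][:3,3].round(3),c['inv'][:3,2].round(2),(c['z_map']>0).mean())
s=env.get_state(); print(s['tcp_pos'],s['orientation'],s['finger_gap'],s['clock'],env.hold_point_z)
E
```

```text
scene [ 1.341 -0.318  0.673] [-0.78  0.35 -0.52] 0.9958359375
top [0.266 0.068 1.135] [ 0.21  0.   -0.98] 0.9959453125
[0.16192796 0.55120934 0.20198596] [-2.26742005e-04  1.42437219e-01  9.89803493e-01 -7.95398709e-04] 0.08558975620442116 0.1 0.0187
```

View pics/top0.png

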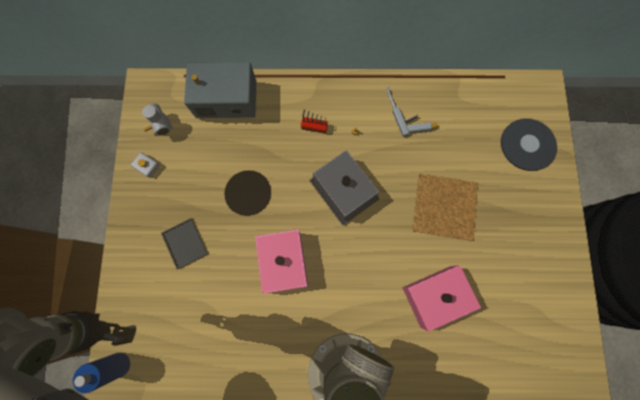

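View pics/scene0.png

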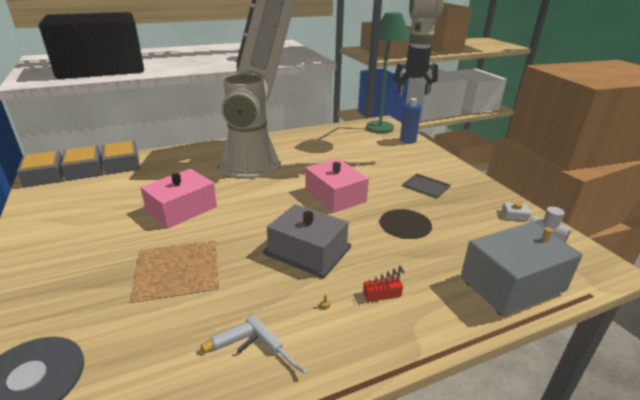

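```bash
python3 - <<'E'
from h import *
c=dict(np.load('top0.npz')); P=pts(c); im=c['image']; z=P[...,2]
hsv=cv2.cvtColor(im,cv2.COLOR_BGR2HSV)
def box(m,name):
    q=P[m][:,:2].astype(np.float32); r=cv2.minAreaRect(q); print(name,len(q),np.round(r[0],4),np.round(r[1],4),round(r[2],1),'z',np.median(P[m][:,2]).round(4))
    return r
roi=np.zeros((400,640),bool)
def R(u0,v0,u1,v1):
    m=roi.copy(); m[v0:v1,u0:u1]=1; return m
rc=R(295,140,395,235)
r=box(rc&(z>.078)&(z<.094),'cover top'); m=rc&(z>.100); print('knob med',np.median(P[m],0).round(4),m.sum()); 
m2=rc&(z>.113);box(m2,'knobtop')
dark=(hsv[...,2]<110)&(hsv[...,1]<90)
box(rc&(z>.008)&(z<.016)&dark,'pan rim')
box(R(155,210,215,275)&dark,'small pan')
box(R(405,165,490,250)&(z>.002)&(z<.007)&(hsv[...,1]>110)&(hsv[...,2]<190),'pad')
g=R(215,160,280,225)&(hsv[...,2]<70); cs=max(cv2.findContours(g.astype(np.uint8),0,1)[0],key=cv2.contourArea)
e=cv2.fitEllipse(cs); print('mat',ray(c,*e[0],.004),e); box(g,'mat')
for n,q in dict(hex=R(298,105,332,135)&(z>.01),screw=R(348,124,366,138)&(z>.008),noz=R(380,80,445,140)&(z>.008),pink1=R(250,225,312,298)&(z>.03),pink2=R(400,260,490,335)&(z>.03)).items(): box(q,n)
a=cv2.resize(im[130:250,150:490],None,fx=2.3,fy=2.3,interpolation=2)
cv2.imwrite('pics/crop1.png',a)
E
```

```text
cover top 2229 [0.5025 0.0641] [0.1626 0.2717] 36.2 z 0.0876
knob med [0.5384 0.0111 0.1204] 104
knobtop 97 [0.4107 0.0303] [0.0237 0.2987] 79.8 z 0.1207
pan rim 142 [0.5422 0.0049] [0.1778 0.1431] 36.3 z 0.0136
small pan 1360 [0.2982 0.3338] [0.5133 0.1511] 66.6 z 0.004
pad 3986 [ 0.4906 -0.3243] [0.2705 0.284 ] 0.2 z 0.0044
mat [0.53079696 0.31084772 0.004     ] ((247.3406219482422, 192.64401245117188), (42.59720230102539, 44.82109832763672), 61.93486785888672)
mat 1561 [0.4486 0.1971] [0.4239 0.143 ] 53.8 z 0.0055
hex 383 [0.5242 0.1067] [0.0844 0.5156] 89.1 z 0.0366
screw 35 [0.506  0.0128] [0.0179 0.4928] 79.1 z 0.0146
noz 562 [ 0.5587 -0.1328] [0.1987 0.6822] 71.8 z 0.0223
pink1 2612 [0.3192 0.1672] [0.1622 0.1777] 9.4 z 0.0848
pink2 3054 [ 0.2047 -0.1516] [0.1673 0.4248] 6.0 z 0.0847
```

View pics/crop1.png

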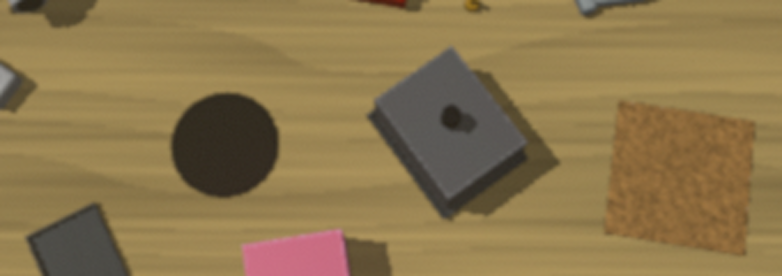

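The full view shows the grey knobbed cover on the large pan at px (345,187). Look-alikes: pink covers at (282,262) and (443,298), and a smaller bare pan at (185,243). The crop confirms the grey cover on the larger pan is the one meant; the cork pad is at (446,207) and the mat at (248,193).

```bash
python3 - <<'E'
from h import *
for n in ('top','scene'):
    c=dict(np.load(n+'0.npz')); P=pts(c); z=P[...,2]; x=P[...,0];y=P[...,1]
    ok=c['z_map']>0; hsv=cv2.cvtColor(c['image'],cv2.COLOR_BGR2HSV)
    def box(m,name):
        m=cv2.morphologyEx((m&ok).astype(np.uint8),cv2.MORPH_OPEN,np.ones((2,2)))>0
        if m.sum()<5: return print(name,'none')
        q=P[m]; r=cv2.minAreaRect(q[:,:2].astype(np.float32)); print(n,name,len(q),np.round(r[0],4),np.round(r[1],4),round(r[2],1),'mean',q.mean(0).round(4))
    near=np.hypot(x-.54,y-.01)<.13
    box(near&(z>.080)&(z<.094),'covertop'); box(near&(z>.112)&(z<.13),'knobtop'); box(near&(z>.1)&(z<.13),'knob')
    box(near&(z>.009)&(z<.018)&(hsv[...,1]<90),'rim')
    box((abs(x-.5)<.2)&(abs(y+.3)<.2)&(abs(z-.004)<.012)&(hsv[...,1]>140),'pad')
    box((np.hypot(x-.53,y-.31)<.12)&(hsv[...,2]<75)&(z<.03),'mat')
    near=np.hypot(x-.7,y-.1)<.1
    box(near&(z>.012)&(z<.09),'hexscrew'); box((abs(x-.7)<.13)&(abs(y+.15)<.13)&(z>.01)&(z<.04),'nozzle')
E
```

```text
top covertop 2204 [0.4782 0.0445] [0.1919 0.382 ] 56.9 mean [0.5402 0.0024 0.0884]
top knobtop 62 [0.5435 0.0015] [0.0208 0.0288] 14.5 mean [0.5428 0.0028 0.1148]
top knob 70 [0.5434 0.0016] [0.0208 0.0289] 14.5 mean [0.5421 0.0027 0.1124]
top rim 12 [ 0.4793 -0.0624] [0.0047 0.1173] 37.0 mean [ 0.4823 -0.0653  0.0041]
top pad 3401 [ 0.447  -0.1704] [0.2369 0.5506] 13.9 mean [ 0.4837 -0.3176  0.0082]
top mat 1575 [0.4095 0.2367] [0.4192 0.1431] 30.7 mean [0.5264 0.3058 0.0104]
top hexscrew 352 [0.7715 0.0978] [0.0873 0.0685] 79.4 mean [0.7523 0.1009 0.0319]
top nozzle 461 [ 0.7784 -0.1583] [0.2584 0.1101] 87.4 mean [ 0.7588 -0.2011  0.0195]
scene covertop 1914 [ 0.857  -0.1644] [0.1978 0.9965] 61.2 mean [0.5641 0.0011 0.0876]
scene knobtop 62 [0.5324 0.0135] [0.0198 0.0654] 63.4 mean [0.551  0.0052 0.1136]
scene knob 101 [0.5333 0.0152] [0.0201 0.0664] 58.7 mean [0.5524 0.0049 0.1088]
scene rim 450 [ 0.8983 -0.1924] [0.2189 0.8942] 60.5 mean [ 0.6021 -0.0164  0.0153]
pad none
scene mat 967 [0.9292 0.0357] [0.1353 1.0809] 54.8 mean [0.5492 0.3044 0.0053]
scene hexscrew 861 [ 0.9921 -0.106 ] [0.179  0.8156] 55.8 mean [0.7525 0.0952 0.0349]
scene nozzle 1463 [ 0.9294 -0.2389] [0.2248 0.8081] 63.6 mean [ 0.7447 -0.1725  0.0215]
```

{"name": "carry_out", "arguments": {
  "moves": [
    {"tx": 3.2,"ty": -4.6,"claw": -1},
    {"tx": 3.2,"ty": -4.6},
    {"tx": 3.2,"ty": -4.6},
    {"tx": 3.2,"ty": -4.6},
    {"tx": 3.2,"ty": -4.6},
    {"tx": 3.2,"ty": -4.6},
    {"tx": 3.2,"ty": -4.6},
    {"tx": 3.2,"ty": -4.6}
  ],
  "newtons": 60
}}

```text
invalid input at $.moves[0]: expected keys tx, ty, tz, wx, wy, wz, claw
```

```bash
python3 - <<'E'
from h import *
c=dict(np.load('top0.npz')); im=c['image']; b,g,r=[im[...,i].astype(int) for i in range(3)]
h=cv2.cvtColor(im,cv2.COLOR_BGR2HSV)
print(h[207,446],h[207,400],h[250,446])
m=np.zeros((400,640),np.uint8); m[160:255,400:495]=1
m&=((h[...,0]<15)&(h[...,1]>90)).astype(np.uint8); m=cv2.medianBlur(m,5)
k=max(cv2.findContours(m,0,1)[0],key=cv2.contourArea); q=np.array([ray(c,*p[0],.004)[:2] for p in k],np.float32)
print(cv2.minAreaRect(q)); s=env.get_state(); print(s['tcp_pos'],s['clock'])
# knob centroid in both views by dark blob near projected knob
for n in('top','scene'):
    c=dict(np.load(n+'0.npz')); p=c['camera_from_world']@np.array([.5425,.002,.106,1]); u=c['fx']*p[0]/p[2]+c['cx'];v=c['fy']*p[1]/p[2]+c['cy']
    g=cv2.cvtColor(c['image'],6); u0,v0=int(u),int(v); w=g[v0-14:v0+15,u0-14:u0+15]; _,t=cv2.threshold(w,45,1,1)
    _,_,st,ce=cv2.connectedComponentsWithStats(t); i=1+np.argmax(st[1:,4]); x,y=ce[i]+[u0-14,v0-14]; print(n,(u,v),(x,y),st[i],ray(c,x,y,.106),ray(c,x,y,.112))
E
```

```text
[ 17 147 130] [ 21 121 154] [ 20 119 158]Traceback (most recent call last):
  File "<stdin>", line 7, in <module>
ValueError: max() iterable argument is empty
```

{"name": "carry_out", "arguments": {
  "moves": [
    {"tx": 3.2,"ty": -4.6,"tz": 0,"wx": 0,"wy": 0,"wz": 0,"claw": -1},
    {"tx": 3.2,"ty": -4.6,"tz": 0,"wx": 0,"wy": 0,"wz": 0,"claw": -1},
    {"tx": 3.2,"ty": -4.6,"tz": 0,"wx": 0,"wy": 0,"wz": 0,"claw": -1},
    {"tx": 3.2,"ty": -4.6,"tz": 0,"wx": 0,"wy": 0,"wz": 0,"claw": -1},
    {"tx": 3.2,"ty": -4.6,"tz": 0,"wx": 0,"wy": 0,"wz": 0,"claw": -1},
    {"tx": 3.2,"ty": -4.6,"tz": 0,"wx": 0,"wy": 0,"wz": 0,"claw": -1},
    {"tx": 3.2,"ty": -4.6,"tz": 0,"wx": 0,"wy": 0,"wz": 0,"claw": -1},
    {"tx": 3.2,"ty": -4.6,"tz": 0,"wx": 0,"wy": 0,"wz": 0,"claw": -1}
  ],
  "newtons": 60
}}

```text
clock: 1.1
tcp_pos: [0.4187, 0.182, 0.2026]
orientation: [-0.0, 0.142, 0.99, 0.0]
wrist_force: [-0.1, 1.5, -0.6]
finger_gap: 0.0853
grip_force: 0.0
```

```bash
python3 - <<'E'
from h import *
c=dict(np.load('top0.npz')); im=c['image']
h=cv2.cvtColor(im,cv2.COLOR_BGR2HSV)
m=np.zeros((400,640),np.uint8); m[160:255,400:495]=1
m&=((h[...,0]<20)&(h[...,1]>132)).astype(np.uint8); m=cv2.medianBlur(m,5)
k=max(cv2.findContours(m,0,1)[0],key=cv2.contourArea); q=np.array([ray(c,*p[0],.004)[:2] for p in k],np.float32)
print(cv2.minAreaRect(q)); s=env.get_state(); print(s['tcp_pos'],s['clock'])
for n in('top','scene'):
    c=dict(np.load(n+'0.npz')); p=c['camera_from_world']@np.array([.5425,.002,.106,1]); u=c['fx']*p[0]/p[2]+c['cx'];v=c['fy']*p[1]/p[2]+c['cy']
    g=cv2.cvtColor(c['image'],6); u0,v0=int(u),int(v); w=g[v0-14:v0+15,u0-14:u0+15]; _,t=cv2.threshold(w,45,1,1)
    _,_,st,ce=cv2.connectedComponentsWithStats(t); i=1+np.argmax(st[1:,4]); x,y=ce[i]+[u0-14,v0-14]; print(n,(u,v),(x,y),st[i],ray(c,x,y,.106),ray(c,x,y,.112))
E
```

```text
((0.4897778034210205, -0.3160030245780945), (0.18996380269527435, 0.18932265043258667), 80.99488830566406)
[0.41870684 0.18203964 0.20263006] 1.1
top (np.float64(346.3559874394491), np.float64(181.16412181405738)) (np.float64(345.98039215686276), np.float64(180.84313725490196)) [11 10  7  9 51] [0.5434625  0.00308549 0.106     ] [0.54184392 0.00346548 0.112     ]
scene (np.float64(305.9084386684617), np.float64(215.99106458927585)) (np.float64(307.34615384615387), np.float64(220.03846153846155)) [14 16  7  7 26] [ 0.56038643 -0.00139573  0.106     ] [ 0.56865407 -0.00474393  0.112     ]
```

{"name": "carry_out", "arguments": {
  "moves": [
    {"tx": 3.1,"ty": -4.5,"tz": 0,"wx": 0,"wy": 0,"wz": 0,"claw": -1},
    {"tx": 3.1,"ty": -4.5,"tz": 0,"wx": 0,"wy": 0,"wz": 0,"claw": -1},
    {"tx": 3.1,"ty": -4.5,"tz": 0,"wx": 0,"wy": 0,"wz": 0,"claw": -1},
    {"tx": 3.0,"ty": -4.4,"tz": 0,"wx": 0,"wy": 0,"wz": 0,"claw": -1},
    {"tx": 0,"ty": 0,"tz": -3.0,"wx": 0,"wy": 0,"wz": 0,"claw": -1},
    {"tx": 0,"ty": 0,"tz": -3.0,"wx": 0,"wy": 0,"wz": 0,"claw": -1},
    {"tx": 0,"ty": 0,"tz": -3.0,"wx": 0,"wy": 0,"wz": 0,"claw": -1},
    {"tx": 0,"ty": 0,"tz": -2.2,"wx": 0,"wy": 0,"wz": 0,"claw": -1}
  ]
}}

```text
clock: 2.1
tcp_pos: [0.54, 0.0048, 0.0889]
orientation: [-0.001, 0.143, 0.99, 0.0]
wrist_force: [0.7, -0.9, -0.1]
finger_gap: 0.0853
grip_force: 0.0
```

{"name": "carry_out", "arguments": {
  "moves": [
    {"tx": 0,"ty": 0,"tz": 0,"wx": 0,"wy": 0,"wz": 0,"claw": 1},
    {"tx": 0,"ty": 0,"tz": 0,"wx": 0,"wy": 0,"wz": 0,"claw": 1},
    {"tx": 0,"ty": 0,"tz": 0,"wx": 0,"wy": 0,"wz": 0,"claw": 1},
    {"tx": 0,"ty": 0,"tz": 0,"wx": 0,"wy": 0,"wz": 0,"claw": 1},
    {"tx": 0,"ty": 0,"tz": 0,"wx": 0,"wy": 0,"wz": 0,"claw": 1},
    {"tx": 0,"ty": 0,"tz": 0,"wx": 0,"wy": 0,"wz": 0,"claw": 1},
    {"tx": 0,"ty": 0,"tz": 0,"wx": 0,"wy": 0,"wz": 0,"claw": 1}
  ]
}}

```text
clock: 2.98
tcp_pos: [0.5411, 0.0047, 0.0909]
orientation: [0.0, 0.142, 0.99, 0.0]
wrist_force: [0.1, -0.1, -0.1]
finger_gap: -0.0002
grip_force: 0.0
```

```bash
python3 - <<'E'
from h import *
c=cam('scene');a=cv2.resize(c['image'][120:300,220:400],None,fx=3,fy=3,interpolation=2)
t=cam('top');b=cv2.resize(t['image'][100:260,240:460],None,fx=1.15,fy=1.15); b=cv2.copyMakeBorder(b,0,540-b.shape[0],0,0,0)
cv2.imwrite('pics/g1.png',np.hstack([a,b]))
E
```

```text
(no output)
```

View pics/g1.png

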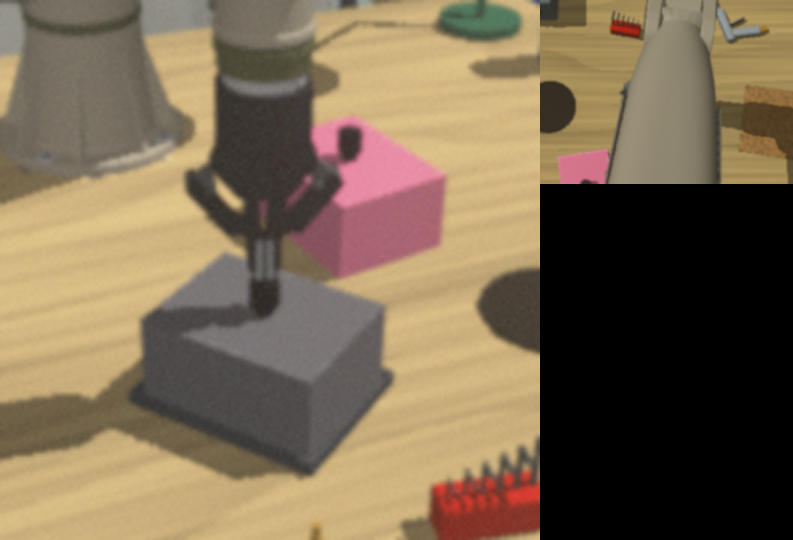

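The shut fingers stand just over or behind the knob at crop px (264,295), and they missed it. I'll measure the knob against the fingertips.

```bash
python3 - <<'E'
from h import *
c=cam('scene'); P=pts(c)
s=env.get_state(); print(s['tcp_pos'],s['orientation'],s['finger_gap'],s['wrist_force'])
p=c['camera_from_world']@np.array([*s['tcp_pos'],1]); print('tcp px',c['fx']*p[0]/p[2]+c['cx'],c['fy']*p[1]/p[2]+c['cy'])
u=220+264//3
for v in range(190,236,2): print(v,c['image'][v,u],P[v,u].round(3),P[v,u-4].round(3),P[v,u+4].round(3))
E
```

```text
[0.54112212 0.00469706 0.09079191] [-1.98153709e-05  1.42432471e-01  9.89804521e-01  3.61421882e-05] -4.2036492660592425e-05 [-0.24379472 -0.02146756 -0.0900722 ]
tcp px 306.7080316978305 220.59136486095736
190 [72 69 99] [0.535 0.011 0.174] [ 0.555 -0.008  0.189] [0.559 0.011 0.187]
192 [62 70 88] [0.536 0.01  0.169] [ 0.551 -0.006  0.18 ] [0.556 0.012 0.179]
194 [59 72 82] [0.539 0.009 0.165] [ 0.549 -0.005  0.174] [0.556 0.012 0.174]
196 [49 59 66] [0.546 0.006 0.164] [ 0.551 -0.006  0.17 ] [0.556 0.012 0.169]
198 [42 49 53] [0.546 0.006 0.159] [ 0.551 -0.006  0.164] [0.558 0.011 0.165]
200 [67 71 75] [0.55  0.004 0.156] [ 0.548 -0.005  0.157] [0.554 0.013 0.156]
202 [81 84 88] [0.552 0.004 0.151] [ 0.546 -0.004  0.15 ] [0.551 0.014 0.149]
204 [81 84 86] [0.554 0.003 0.147] [ 0.545 -0.004  0.143] [0.552 0.014 0.143]
206 [79 82 86] [0.552 0.004 0.14 ] [ 0.545 -0.004  0.138] [0.552 0.014 0.138]
208 [79 81 85] [0.552 0.003 0.135] [ 0.547 -0.005  0.133] [0.552 0.014 0.132]
210 [79 81 84] [0.552 0.004 0.129] [ 0.548 -0.005  0.128] [0.492 0.039 0.085]
212 [67 72 75] [0.55  0.004 0.122] 
[... 230 characters left out ...]
1 ] [ 0.552 -0.007  0.108] [0.557 0.012 0.106]
220 [35 43 49] [0.56  0.    0.106] [ 0.551 -0.007  0.102] [0.556 0.013 0.1  ]
222 [42 46 51] [0.559 0.001 0.099] [ 0.551 -0.006  0.096] [0.542 0.019 0.084]
224 [41 46 51] [0.552 0.004 0.088] [ 0.544 -0.004  0.085] [0.553 0.014 0.085]
226 [ 95  96 100] [0.557 0.002 0.086] [ 0.554 -0.008  0.086] [0.559 0.011 0.085]
228 [118 119 124] [ 0.567 -0.002  0.087] [ 1.341 -0.318  0.673] [0.572 0.006 0.088]
230 [118 117 123] [ 0.575 -0.006  0.087] [ 0.57  -0.014  0.086] [0.578 0.004 0.087]
232 [120 118 124] [ 0.584 -0.009  0.088] [ 0.578 -0.017  0.086] [0.586 0.    0.087]
234 [117 116 121] [ 0.59  -0.011  0.087] [ 0.584 -0.02   0.085] [ 0.593 -0.002  0.086]
```

```bash
python3 - <<'E'
from h import *
c=dict(np.load('scene0.npz')); P=pts(c)
for v in range(205,232,2): print(v,c['image'][v,307],P[v,307].round(3),P[v,303].round(3),P[v,311].round(3))
E
```

```text
205 [ 74 100 116] [ 0.337  0.088 -0.   ] [0.336 0.075 0.002] [ 0.342  0.099 -0.   ]
207 [ 89 106 118] [ 0.348  0.083 -0.   ] [0.471 0.023 0.085] [ 0.351  0.095 -0.001]
209 [105 106 113] [0.483 0.029 0.085] [0.48  0.019 0.086] [0.489 0.038 0.086]
211 [65 68 74] [ 1.341 -0.318  0.673] [0.489 0.015 0.085] [0.541 0.016 0.117]
213 [44 47 52] [0.547 0.003 0.117] [ 0.542 -0.006  0.117] [0.552 0.012 0.118]
215 [44 48 54] [ 0.555 -0.     0.117] [ 0.55  -0.009  0.116] [0.558 0.009 0.117]
217 [41 48 54] [ 0.558 -0.002  0.114] [ 0.549 -0.008  0.109] [0.561 0.008 0.113]
219 [37 42 50] [ 0.557 -0.001  0.107] [ 0.551 -0.009  0.105] [0.557 0.01  0.104]
221 [31 39 44] [ 0.556 -0.     0.1  ] [ 0.548 -0.008  0.097] [0.56  0.009 0.1  ]
223 [36 43 49] [ 0.559 -0.002  0.097] [ 0.54  -0.005  0.085] [0.549 0.013 0.086]
225 [53 58 59] [ 0.556 -0.001  0.089] [ 0.549 -0.009  0.086] [0.555 0.011 0.085]
227 [103 101 108] [ 0.561 -0.003  0.086] [ 0.555 -0.011  0.084] [0.566 0.006 0.087]
229 [114 113 118] [ 0.569 -0.006  0.086] [ 0.563 -0.014  0.084] [0.574 0.003 0.087]
231 [114 112 118] [ 0.577 -0.009  0.086] [ 0.575 -0.018  0.088] [0.579 0.001 0.085]
```

```bash
python3 - <<'E'
from h import *
for n in('scene0','scene1'):
    if n=='scene0': c=dict(np.load('scene0.npz')); t=np.array([.162,.552,.203])
    else: c=cam('scene'); np.savez('scene1.npz',**c); t=np.array([.541,.0047,.0908])
    P=pts(c); m=(np.hypot(P[...,0]-t[0],P[...,1]-t[1])<.07)&(P[...,2]>t[2]-.02)&(P[...,2]<t[2]+.2)
    q=P[m]; print(n,c['fx'],len(q))
    yh=np.array([.281,.96]); xh=np.array([.96,-.281])
    for z0 in np.arange(t[2]-.02,t[2]+.13,.008):
        k=q[(q[:,2]>=z0)&(q[:,2]<z0+.008)]
        if len(k): a=(k[:,:2]-t[:2]); print(round(z0-t[2],3),len(k),np.percentile(a@yh,[2,50,98]).round(3),np.percentile(a@xh,[2,50,98]).round(3))
E
```

```text
scene0 417.45274681588876 1100
0.036 5 [-0.043  0.044  0.045] [-0.011 -0.     0.008]
0.044 19 [-0.054  0.042  0.055] [-0.009  0.007  0.016]
0.052 28 [-0.057 -0.044  0.054] [-0.006  0.008  0.013]
0.06 30 [-0.057 -0.001  0.055] [-0.008  0.008  0.014]
0.068 22 [-0.056  0.042  0.056] [-0.008  0.008  0.014]
0.076 25 [-0.057  0.043  0.062] [-0.007  0.006  0.014]
0.084 41 [-0.065  0.04   0.066] [-0.01   0.009  0.016]
0.092 56 [-0.066  0.     0.066] [-0.01   0.01   0.017]
0.1 77 [-0.067 -0.007  0.066] [-0.016  0.011  0.021]
0.108 80 [-0.067 -0.009  0.067] [-0.016  0.012  0.021]
0.116 64 [-0.067 -0.     0.065] [-0.005  0.013  0.021]
0.124 93 [-0.068 -0.003  0.066] [-0.003  0.011  0.023]
scene1 417.45274681588876 3232
-0.02 36 [-0.059 -0.043 -0.025] [0.038 0.051 0.064]
-0.012 988 [-0.063 -0.008  0.063] [-0.057  0.012  0.065]
-0.004 255 [-0.063 -0.01   0.064] [-0.052  0.014  0.066]
0.004 24 [-0.01  -0.001  0.012] [0.009 0.017 0.019]
0.012 27 [-0.01   0.001  0.012] [0.01  0.016 0.02 ]
0.02 47 [-0.01   0.001  0.012] [-0.002  0.013  0.022]
0.028 22 [-0.01  -0.     0.012] [0.004 0.011 0.018]
0.036 26 [-0.012 -0.     0.014] [0.005 0.01  0.013]
0.044 35 [-0.012 -0.     0.015] [0.003 0.009 0.015]
0.052 33 [-0.011  0.002  0.015] [0.004 0.01  0.013]
0.06 37 [-0.012  0.001  0.014] [-0.002  0.009  0.014]
0.068 46 [-0.024  0.003  0.029] [-0.     0.011  0.015]
0.076 97 [-0.031  0.004  0.033] [-0.01   0.011  0.015]
0.084 103 [-0.038  0.004  0.039] [-0.012  0.011  0.015]
0.092 90 [-0.045  0.006  0.047] [-0.01   0.012  0.02 ]
0.1 109 [-0.05   0.006  0.053] [-0.005  0.012  0.018]
0.108 129 [-0.055 -0.     0.058] [0.001 0.012 0.018]
0.116 169 [-0.06  -0.001  0.06 ] [-0.01  0.01  0.02]
0.124 141 [-0.05  -0.003  0.05 ] [-0.005  0.011  0.021]
```

The open fingertips at the start appear about 27 mm higher than the reported TCP implies. So the real tips sit about 27 mm behind the reported TCP, and the fingers closed above the knob. I'll correct for this: open, go down 2.7 cm more, and shift 0.5 cm in x.

{"name": "carry_out", "arguments": {
  "moves": [
    {"tx": 0,"ty": 0,"tz": 0.5,"wx": 0,"wy": 0,"wz": 0,"claw": -1},
    {"tx": 0.5,"ty": 0,"tz": 0,"wx": 0,"wy": 0,"wz": 0,"claw": -1},
    {"tx": 0,"ty": 0,"tz": 0,"wx": 0,"wy": 0,"wz": 0,"claw": -1},
    {"tx": 0,"ty": 0,"tz": 0,"wx": 0,"wy": 0,"wz": 0,"claw": -1},
    {"tx": 0,"ty": 0,"tz": 0,"wx": 0,"wy": 0,"wz": 0,"claw": -1},
    {"tx": 0,"ty": 0,"tz": -1.5,"wx": 0,"wy": 0,"wz": 0,"claw": -1},
    {"tx": 0,"ty": 0,"tz": -1.5,"wx": 0,"wy": 0,"wz": 0,"claw": -1},
    {"tx": 0,"ty": 0,"tz": 0,"wx": 0,"wy": 0,"wz": 0,"claw": -1}
  ]
}}

```text
clock: 4.18
tcp_pos: [0.5442, 0.005, 0.0636]
orientation: [-0.002, 0.142, 0.99, 0.0]
wrist_force: [-0.5, 0.4, -0.2]
finger_gap: 0.0855
grip_force: 0.0
```

{"name": "carry_out", "arguments": {
  "moves": [
    {"tx": 0,"ty": 0,"tz": 0,"wx": 0,"wy": 0,"wz": 0,"claw": 1},
    {"tx": 0,"ty": 0,"tz": 0,"wx": 0,"wy": 0,"wz": 0,"claw": 1},
    {"tx": 0,"ty": 0,"tz": 0,"wx": 0,"wy": 0,"wz": 0,"claw": 1},
    {"tx": 0,"ty": 0,"tz": 0,"wx": 0,"wy": 0,"wz": 0,"claw": 1},
    {"tx": 0,"ty": 0,"tz": 0,"wx": 0,"wy": 0,"wz": 0,"claw": 1},
    {"tx": 0,"ty": 0,"tz": 0,"wx": 0,"wy": 0,"wz": 0,"claw": 1}
  ]
}}

```text
clock: 4.92
tcp_pos: [0.5467, 0.0046, 0.0665]
orientation: [0.001, 0.142, 0.99, 0.0]
wrist_force: [-0.8, 0.1, 5.1]
finger_gap: 0.0242
grip_force: 59.1
```

{"name": "carry_out", "arguments": {
  "moves": [
    {"tx": 0,"ty": 0,"tz": 0.5,"wx": 0,"wy": 0,"wz": 0,"claw": 1},
    {"tx": 0,"ty": 0,"tz": 1,"wx": 0,"wy": 0,"wz": 0,"claw": 1},
    {"tx": 0,"ty": 0,"tz": 2,"wx": 0,"wy": 0,"wz": 0,"claw": 1},
    {"tx": 0,"ty": 0,"tz": 2,"wx": 0,"wy": 0,"wz": 0,"claw": 1},
    {"tx": 0,"ty": 0,"tz": 2,"wx": 0,"wy": 0,"wz": 0,"claw": 1},
    {"tx": 0,"ty": 0,"tz": 2,"wx": 0,"wy": 0,"wz": 0,"claw": 1},
    {"tx": 0,"ty": 0,"tz": 2,"wx": 0,"wy": 0,"wz": 0,"claw": 1},
    {"tx": 0,"ty": 0,"tz": 0.5,"wx": 0,"wy": 0,"wz": 0,"claw": 1}
  ]
}}

```text
clock: 5.92
tcp_pos: [0.5469, 0.0046, 0.1873]
orientation: [0.001, 0.142, 0.99, 0.0]
wrist_force: [-0.3, 0.8, -2.1]
finger_gap: 0.0239
grip_force: 58.9
```

{"name": "carry_out", "arguments": {
  "moves": [
    {"tx": -0.5,"ty": -2.0,"tz": 0,"wx": 0,"wy": 0,"wz": 0,"claw": 1},
    {"tx": -0.7,"ty": -4.5,"tz": 0,"wx": 0,"wy": 0,"wz": 0,"claw": 1},
    {"tx": -0.8,"ty": -5.0,"tz": 0,"wx": 0,"wy": 0,"wz": 0,"claw": 1},
    {"tx": -0.8,"ty": -5.0,"tz": 0,"wx": 0,"wy": 0,"wz": 0,"claw": 1},
    {"tx": -0.8,"ty": -5.0,"tz": 0,"wx": 0,"wy": 0,"wz": 0,"claw": 1},
    {"tx": -0.8,"ty": -4.5,"tz": 0,"wx": 0,"wy": 0,"wz": 0,"claw": 1},
    {"tx": -0.7,"ty": -4.0,"tz": 0,"wx": 0,"wy": 0,"wz": 0,"claw": 1},
    {"tx": -0.5,"ty": -2.1,"tz": 0,"wx": 0,"wy": 0,"wz": 0,"claw": 1}
  ]
}}

```text
clock: 6.92
tcp_pos: [0.4893, -0.318, 0.1849]
orientation: [-0.001, 0.143, 0.99, 0.0]
wrist_force: [-0.1, 0.5, -3.1]
finger_gap: 0.0242
grip_force: 59.2
```

{"name": "carry_out", "arguments": {
  "moves": [
    {"tx": 0,"ty": 0,"tz": -3,"wx": 0,"wy": 0,"wz": 0,"claw": 1},
    {"tx": 0,"ty": 0,"tz": -3,"wx": 0,"wy": 0,"wz": 0,"claw": 1},
    {"tx": 0,"ty": 0,"tz": -3,"wx": 0,"wy": 0,"wz": 0,"claw": 1},
    {"tx": 0,"ty": 0,"tz": -1.5,"wx": 0,"wy": 0,"wz": 0,"claw": 1},
    {"tx": 0,"ty": 0,"tz": -0.4,"wx": 0,"wy": 0,"wz": 0,"claw": 1},
    {"tx": 0,"ty": 0,"tz": 0,"wx": 0,"wy": 0,"wz": 0,"claw": 1}
  ]
}}

```text
clock: 7.68
tcp_pos: [0.4906, -0.3164, 0.0775]
orientation: [0.0, 0.142, 0.99, -0.0]
wrist_force: [1.3, -0.8, -2.3]
finger_gap: 0.0238
grip_force: 59.2
```

{"name": "carry_out", "arguments": {
  "moves": [
    {"tx": 0,"ty": 0,"tz": -0.3,"wx": 0,"wy": 0,"wz": 0,"claw": 1},
    {"tx": 0,"ty": 0,"tz": -0.3,"wx": 0,"wy": 0,"wz": 0,"claw": 1},
    {"tx": 0,"ty": 0,"tz": -0.2,"wx": 0,"wy": 0,"wz": 0,"claw": 1},
    {"tx": 0,"ty": 0,"tz": -0.15,"wx": 0,"wy": 0,"wz": 0,"claw": 1},
    {"tx": 0,"ty": 0,"tz": 0,"wx": 0,"wy": 0,"wz": 0,"claw": 1}
  ]
}}

```text
clock: 8.3
tcp_pos: [0.4901, -0.3163, 0.0676]
orientation: [0.0, 0.142, 0.99, -0.0]
wrist_force: [-0.5, 0.1, 0.5]
finger_gap: 0.0242
grip_force: 59.8
```

{"name": "carry_out", "arguments": {
  "moves": [
    {"tx": 0,"ty": 0,"tz": -0.1,"wx": 0,"wy": 0,"wz": 0,"claw": 1},
    {"tx": 0,"ty": 0,"tz": 0,"wx": 0,"wy": 0,"wz": 0,"claw": 0.3},
    {"tx": 0,"ty": 0,"tz": 0,"wx": 0,"wy": 0,"wz": 0,"claw": -0.2},
    {"tx": 0,"ty": 0,"tz": 0,"wx": 0,"wy": 0,"wz": 0,"claw": -0.2},
    {"tx": 0,"ty": 0,"tz": 0,"wx": 0,"wy": 0,"wz": 0,"claw": -0.2},
    {"tx": 0,"ty": 0,"tz": 2,"wx": 0,"wy": 0,"wz": 0,"claw": -0.2},
    {"tx": 0,"ty": 0,"tz": 5,"wx": 0,"wy": 0,"wz": 0,"claw": -0.2},
    {"tx": 0,"ty": 0,"tz": 5,"wx": 0,"wy": 0,"wz": 0,"claw": -0.2}
  ]
}}

```text
clock: 9.3
tcp_pos: [0.4898, -0.316, 0.1872]
orientation: [-0.0, 0.142, 0.99, 0.0]
wrist_force: [1.1, -0.3, -0.4]
finger_gap: 0.0512
grip_force: 0.0
```

```bash
python3 - <<'E'
from h import *
print(env.get_state()['tcp_pos'],env.get_state()['finger_gap'])
A=[]
for n in('top','scene'):
    c=cam(n); np.savez(n+'2.npz',**c); P=pts(c)
    if n=='top':
        m=(abs(P[...,0]-.49)<.12)&(abs(P[...,1]+.316)<.12)&(abs(P[...,2]-.087)<.006)
        q=P[m]; print('cover',cv2.minAreaRect(q[:,:2].astype(np.float32)),np.median(q,0))
    p=c['camera_from_world']@np.array([.545,.004,.04,1]); u=int(c['fx']*p[0]/p[2]+c['cx']);v=int(c['fy']*p[1]/p[2]+c['cy']); print(n,u,v)
    A.append(cv2.resize(c['image'][v-50:v+50,u-65:u+65],None,fx=5,fy=5,interpolation=2)[:, :])
cv2.imwrite('pics/trayt.png',A[0]); cv2.imwrite('pics/tray.png',cv2.resize(np.vstack(A),None,fx=.6,fy=.6))
E
```

```text
[ 0.48980123 -0.31599568  0.18715892] 0.0511707322229824
cover ((0.49532580375671387, -0.31000861525535583), (0.14745783805847168, 0.12970507144927979), 36.730308532714844) [ 0.49743474 -0.29908868  0.08853967]
top 344 185
scene 306 238
```

View pics/tray.png

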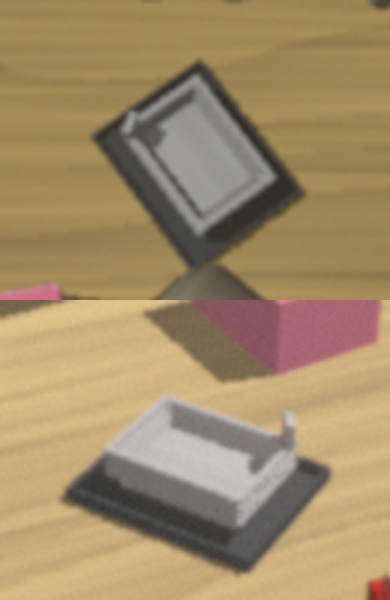

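The cover is on the pad, about 8 mm off centre. In the top crop the bare tray's upright tab is at crop px (128,122), the left (+y) corner. That makes the tray's x about 36° in world and the pinch line about 72°, which matches the present tool y (73.7°).

```bash
python3 - <<'E'
from h import *
print('gap/tip')
for n in('top','scene'):
    c=dict(np.load(n+'2.npz')); P=pts(c); x,y,z=P[...,0],P[...,1],P[...,2]
    near=(np.hypot(x-.545,y-.004)<.12)&(z<.09)
    m=near&(z>.0455)&(z<.052); q=P[m]; r=cv2.minAreaRect(q[:,:2].astype(np.float32)); print(n,'flange',len(q),r,np.median(q[:,2]))
    m=near&(z>.054)&(z<.078); q=P[m]; print('tab',len(q),q.mean(0).round(4),q.min(0).round(3),q.max(0).round(3))
    m=near&(z>.066)&(z<.078); q=P[m]; print('tabtop',q.round(3).tolist()[:25])
    m=near&(z>.009)&(z<.0155)&(np.hypot(x-.545,y-.004)<.12); q=P[m]; print('rim',cv2.minAreaRect(q[:,:2].astype(np.float32)))
    m=(np.hypot(x-.49,y+.316)<.08)&(z>.13)&(z<.26); q=P[m]-[.4898,-.316,.1872]
    for a in np.arange(-.0,.06,.006):
        k=q[(q[:,2]>=a)&(q[:,2]<a+.006)]; print(round(a,3),len(k),end=';')
    print()
    m=(np.hypot(x-.49,y+.316)<.09)&(z>.100)&(z<.125); print('knob',P[m].mean(0))
E
```

```text
gap/tip
top flange 340 ((0.545569658279419, 0.005122534930706024), (0.13571052253246307, 0.09712981432676315), 36.16597366333008) 0.049037513812065336
tab 38 [0.5604 0.0472 0.0659] [ 0.467 -0.048  0.054] [0.621 0.079 0.078]
tabtop [[0.578, 0.076, 0.078], [0.579, 0.073, 0.075], [0.579, 0.07, 0.076], [0.576, 0.073, 0.075], [0.576, 0.07, 0.075], [0.574, 0.076, 0.073], [0.573, 0.073, 0.075], [0.574, 0.07, 0.072], [0.57, 0.079, 0.075], [0.57, 0.076, 0.073], [0.571, 0.073, 0.071], [0.572, 0.07, 0.067], [0.567, 0.079, 0.074], [0.568, 0.076, 0.072], [0.567, 0.073, 0.075], [0.564, 0.079, 0.074], [0.563, 0.076, 0.076], [0.564, 0.073, 0.074], [0.56, 0.079, 0.077], [0.561, 0.076, 0.073], [0.563, 0.073, 0.067], [0.559, 0.079, 0.068], [0.558, 0.076, 0.073]]
rim ((0.5498961210250854, 0.010250464081764221), (0.19688424468040466, 0.14528244733810425), 35.774227142333984)
-0.0 0;0.006 0;0.012 0;0.018 0;0.024 0;0.03 1;0.036 7;0.042 11;0.048 5;0.054 7;
knob [ 0.48773437 -0.31154825  0.11702525]
scene flange 390 ((0.5473646521568298, 0.0038895532488822937), (0.1395956128835678, 0.10088329762220383), 36.5
[... 217 characters left out ...]
4, 0.073], [0.568, 0.076, 0.073], [0.568, 0.079, 0.072], [0.569, 0.07, 0.072], [0.57, 0.073, 0.072], [0.571, 0.075, 0.073], [0.574, 0.076, 0.074], [0.566, 0.072, 0.067], [0.576, 0.07, 0.074], [0.574, 0.073, 0.072], [0.579, 0.074, 0.074], [0.582, 0.067, 0.075], [0.582, 0.069, 0.075], [0.58, 0.073, 0.072], [0.58, 0.068, 0.071], [0.581, 0.07, 0.071], [0.583, 0.072, 0.072], [0.578, 0.069, 0.066], [0.579, 0.071, 0.066], [0.581, 0.073, 0.067], [0.583, 0.07, 0.066]]
rim ((0.5449504852294922, 0.003789357841014862), (0.18312641978263855, 0.1479405015707016), 36.163719177246094)
-0.0 0;0.006 0;0.012 0;0.018 0;0.024 0;0.03 0;0.036 8;0.042 26;0.048 43;0.054 53;
knob [ 0.4968131  -0.31549338  0.11299571]
```

{"name": "carry_out", "arguments": {
  "moves": [
    {"tx": 1.0,"ty": 4.9,"tz": 0,"wx": 0,"wy": 0,"wz": -0.026,"claw": 1},
    {"tx": 1.0,"ty": 4.9,"tz": 0,"wx": 0,"wy": 0,"wz": 0,"claw": 1},
    {"tx": 1.0,"ty": 4.9,"tz": 0,"wx": 0,"wy": 0,"wz": 0,"claw": 1},
    {"tx": 1.0,"ty": 4.9,"tz": 0,"wx": 0,"wy": 0,"wz": 0,"claw": 1},
    {"tx": 1.0,"ty": 4.9,"tz": 0,"wx": 0,"wy": 0,"wz": 0,"claw": 1},
    {"tx": 1.0,"ty": 4.9,"tz": 0,"wx": 0,"wy": 0,"wz": 0,"claw": 1},
    {"tx": 1.0,"ty": 4.9,"tz": 0,"wx": 0,"wy": 0,"wz": 0,"claw": 1},
    {"tx": 1.0,"ty": 4.7,"tz": 0,"wx": 0,"wy": 0,"wz": 0,"claw": 1}
  ]
}}

```text
clock: 10.4
tcp_pos: [0.5701, 0.0754, 0.1858]
orientation: [-0.0, 0.155, 0.988, -0.0]
wrist_force: [-0.3, -0.6, 0.9]
finger_gap: 0.0002
grip_force: 0.0
```

{"name": "carry_out", "arguments": {
  "moves": [
    {"tx": 0,"ty": 0,"tz": 0,"wx": 0,"wy": 0,"wz": 0,"claw": 1},
    {"tx": 0,"ty": 0,"tz": 0,"wx": 0,"wy": 0,"wz": 0,"claw": 1}
  ]
}}

```text
clock: 10.65
tcp_pos: [0.5698, 0.0736, 0.1857]
orientation: [-0.0, 0.155, 0.988, -0.0]
wrist_force: [0.3, -0.2, -1.7]
finger_gap: 0.0001
grip_force: 0.0
```

```bash
cat > tip.py <<'E'
from h import *
from scipy.spatial.transform import Rotation as Ro
s=env.get_state(); t=np.array(s['tcp_pos']); w,a,b,d=s['orientation']; R=Ro.from_quat([a,b,d,w]).as_matrix()
print(t.round(4),R[:,2].round(3),R[:,1].round(3),s['finger_gap'])
c=cam('scene'); P=pts(c); q=(P.reshape(-1,3)-t)@R
q=q[(np.hypot(q[:,0],q[:,1])<.05)&(q[:,2]>-.075)&(q[:,2]<.02)]
print('lowest',np.sort(q[:,2])[-6:].round(4))
for a in np.arange(-.066,-.02,.006):
    k=q[(q[:,2]>=a)&(q[:,2]<a+.006)]
    if len(k): print(round(a,3),len(k),'x',np.percentile(k[:,0],[5,50,95]).round(4),'y',np.percentile(k[:,1],[3,97]).round(4))
E
python3 tip.py
```

```text
[0.5698 0.0736 0.1857] [-0.001 -0.    -1.   ] [ 0.306  0.952 -0.001] 0.00010520825006808676
lowest [-0.0323 -0.0315 -0.0315 -0.0314 -0.0309 -0.0305]
-0.066 29 x [-0.0119 -0.0086 -0.0002] y [-0.0123  0.0143]
-0.06 32 x [-0.0116 -0.0088 -0.0036] y [-0.0125  0.0124]
-0.054 28 x [-0.0128 -0.0086 -0.0047] y [-0.0126  0.0127]
-0.048 27 x [-0.0121 -0.0086 -0.0041] y [-0.0124  0.0116]
-0.042 23 x [-0.0124 -0.0082 -0.0056] y [-0.0109  0.0133]
-0.036 16 x [-0.012  -0.0098 -0.0071] y [-0.0088  0.0063]
```

{"name": "carry_out", "arguments": {
  "moves": [
    {"tx": 0,"ty": 0,"tz": 0,"wx": 0.18,"wy": -0.05,"wz": 0,"claw": 1},
    {"tx": 0,"ty": 0,"tz": 0,"wx": 0.18,"wy": -0.05,"wz": 0,"claw": 1},
    {"tx": 0,"ty": 0,"tz": 0,"wx": 0,"wy": 0,"wz": 0,"claw": 1},
    {"tx": 0,"ty": 0,"tz": 0,"wx": 0,"wy": 0,"wz": 0,"claw": 1}
  ]
}}

```text
clock: 11.2
tcp_pos: [0.5702, 0.0723, 0.1865]
orientation: [0.022, 0.154, 0.971, 0.184]
wrist_force: [1.4, 0.8, -0.1]
finger_gap: -0.0
grip_force: 0.0
```

```bash
python3 tip.py
```

```text
[0.5702 0.0723 0.1865] [ 0.098  0.35  -0.932] [0.291 0.885 0.363] -1.5884399015415814e-05
lowest [-0.0322 -0.0319 -0.0319 -0.0313 -0.0304 -0.0291]
-0.066 31 x [-0.0129 -0.0085 -0.0028] y [-0.0116  0.014 ]
-0.06 27 x [-0.0114 -0.0078 -0.0045] y [-0.0115  0.0143]
-0.054 32 x [-0.0133 -0.01   -0.0039] y [-0.0107  0.0139]
-0.048 25 x [-0.0136 -0.0085 -0.0051] y [-0.0109  0.0127]
-0.042 26 x [-0.013  -0.0092 -0.0056] y [-0.0105  0.0127]
-0.036 13 x [-0.012  -0.0104 -0.0062] y [-0.0071  0.0101]
-0.03 1 x [-0.0024 -0.0024 -0.0024] y [0.0076 0.0076]
```

{"name": "carry_out", "arguments": {
  "moves": [
    {"tx": 0,"ty": 0.1,"tz": 0,"wx": -0.18,"wy": 0.05,"wz": 0,"claw": -0.1},
    {"tx": 0,"ty": 0,"tz": 0,"wx": -0.18,"wy": 0.05,"wz": 0,"claw": -0.1},
    {"tx": 0,"ty": 0,"tz": -3,"wx": 0,"wy": 0,"wz": 0,"claw": -0.1},
    {"tx": 0,"ty": 0,"tz": -3,"wx": 0,"wy": 0,"wz": 0,"claw": -0.1},
    {"tx": 0,"ty": 0,"tz": -3,"wx": 0,"wy": 0,"wz": 0,"claw": -0.1},
    {"tx": 0,"ty": 0,"tz": -3,"wx": 0,"wy": 0,"wz": 0,"claw": -0.1},
    {"tx": 0,"ty": 0,"tz": 0,"wx": 0,"wy": 0,"wz": 0,"claw": -0.1},
    {"tx": 0,"ty": 0,"tz": 0,"wx": 0,"wy": 0,"wz": 0,"claw": -0.1}
  ]
}}

```text
clock: 12.25
tcp_pos: [0.571, 0.0755, 0.0676]
orientation: [0.001, 0.155, 0.988, -0.0]
wrist_force: [0.1, -0.5, 0.1]
finger_gap: 0.0469
grip_force: 0.0
```

```bash
python3 - <<'E'
from h import *
s=env.get_state(); print(s['tcp_pos'],s['orientation'],s['finger_gap'])
c=cam('scene'); cv2.imwrite('pics/pre.png',cv2.resize(c['image'][165:275,240:380],None,fx=5,fy=5,interpolation=2))
E
```

```text
[0.57102831 0.07549702 0.06756878] [ 8.18010335e-04  1.54599224e-01  9.87976928e-01 -1.14492156e-05] 0.04685533678571302
```

View pics/pre.png

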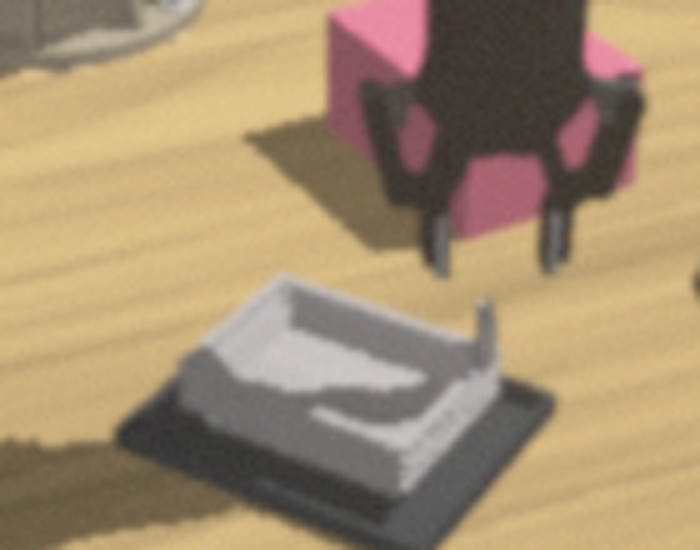

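The tab at crop px (485,335) sits between the open fingers at (440,270) and (553,270). I'll descend and pinch.

{"name": "carry_out", "arguments": {
  "moves": [
    {"tx": 0,"ty": -0.1,"tz": -2,"wx": 0,"wy": 0,"wz": 0,"claw": -0.1},
    {"tx": 0,"ty": 0,"tz": -1.7,"wx": 0,"wy": 0,"wz": 0,"claw": -0.1},
    {"tx": 0,"ty": 0,"tz": -1.0,"wx": 0,"wy": 0,"wz": 0,"claw": -0.1},
    {"tx": 0,"ty": 0,"tz": 0,"wx": 0,"wy": 0,"wz": 0,"claw": -0.1},
    {"tx": 0,"ty": 0,"tz": 0,"wx": 0,"wy": 0,"wz": 0,"claw": 0.3},
    {"tx": 0,"ty": 0,"tz": 0,"wx": 0,"wy": 0,"wz": 0,"claw": 0.6},
    {"tx": 0,"ty": 0,"tz": 0,"wx": 0,"wy": 0,"wz": 0,"claw": 0.6}
  ]
}}

```text
clock: 13.18
tcp_pos: [0.5708, 0.0736, 0.02]
orientation: [0.001, 0.155, 0.988, 0.0]
wrist_force: [0.4, 0.1, 1.9]
finger_gap: 0.0168
grip_force: 1.0
```

{"name": "carry_out", "arguments": {
  "moves": [
    {"tx": 0,"ty": 0,"tz": 0,"wx": 0,"wy": 0,"wz": 0,"claw": 1},
    {"tx": 0,"ty": 0,"tz": 0,"wx": 0,"wy": 0,"wz": 0,"claw": 1},
    {"tx": 0,"ty": 0,"tz": 0,"wx": 0,"wy": 0,"wz": 0,"claw": 1},
    {"tx": 0,"ty": 0,"tz": 0,"wx": 0,"wy": 0,"wz": 0,"claw": 1}
  ],
  "newtons": 60
}}

```text
clock: 13.68
tcp_pos: [0.5709, 0.0735, 0.0202]
orientation: [0.001, 0.155, 0.988, -0.0]
wrist_force: [-0.2, -0.4, 6.1]
finger_gap: 0.0069
grip_force: 62.0
```

{"name": "carry_out", "arguments": {
  "moves": [
    {"tx": 0,"ty": 0,"tz": 0,"wx": 0,"wy": 0,"wz": 0,"claw": 1},
    {"tx": 0,"ty": 0.03,"tz": 0.35,"wx": 0.027,"wy": -0.009,"wz": 0,"claw": 1},
    {"tx": 0,"ty": 0.03,"tz": 0.35,"wx": 0.027,"wy": -0.009,"wz": 0,"claw": 1},
    {"tx": 0,"ty": 0.02,"tz": 0.35,"wx": 0.027,"wy": -0.009,"wz": 0,"claw": 1},
    {"tx": 0,"ty": 0,"tz": 0.35,"wx": 0.027,"wy": -0.009,"wz": 0,"claw": 1},
    {"tx": 0,"ty": 0,"tz": 0.35,"wx": 0.027,"wy": -0.009,"wz": 0,"claw": 1},
    {"tx": 0,"ty": 0,"tz": 0,"wx": 0,"wy": 0,"wz": 0,"claw": 1}
  ],
  "newtons": 100
}}

```text
clock: 14.55
tcp_pos: [0.5704, 0.0743, 0.0373]
orientation: [0.012, 0.155, 0.985, 0.071]
wrist_force: [2.1, -0.0, 2.0]
finger_gap: 0.0061
grip_force: 99.8
```

```bash
python3 - <<'E'
from h import *
c=cam('scene'); np.savez('scene3.npz',**c); cv2.imwrite('pics/peel.png',cv2.resize(c['image'][165:275,240:380],None,fx=5,fy=5,interpolation=2))
P=pts(c); cen=np.array([.546,.0047]); a=np.deg2rad(36.2); R=np.array([[np.cos(a),-np.sin(a)],[np.sin(a),np.cos(a)]])
L=(P[...,:2]-cen)@R; z=P[...,2]
for n,(lo,hi) in dict(far=((-68,-49),(-58,-40)),px=((60,-49),(68,-38)),nx=((-68,36),(-60,49))).items():
    m=(L[...,0]>lo[0]/1e3)&(L[...,0]<hi[0]/1e3)&(L[...,1]>lo[1]/1e3)&(L[...,1]<hi[1]/1e3)&(z>.02)&(z<.1); print(n,np.percentile(z[m],[5,50,95]) if m.any() else 0)
E
```

```text
far [0.02412312 0.03174774 0.04562249]
px [0.0236246  0.03973423 0.05918646]
nx [0.04687662 0.0493821  0.05225987]
```

View pics/peel.png

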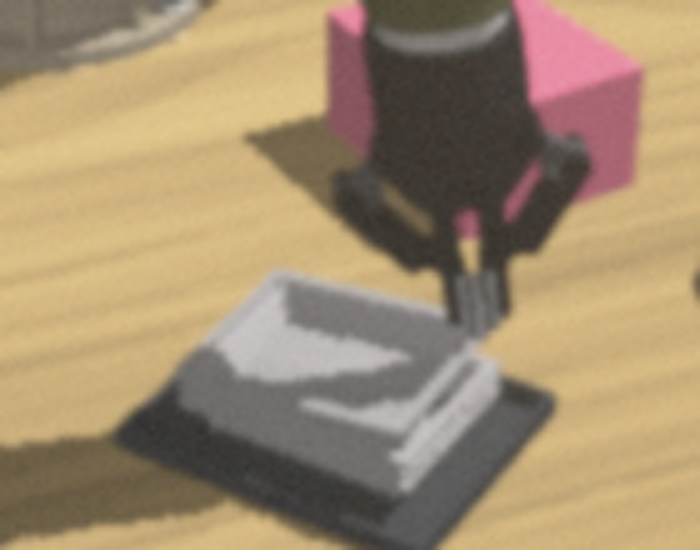

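The tab-side end is raised, with a visible gap at crop px (450,400), and the far corner is still down. I'll peel slightly more, dwell, then lift gently.

{"name": "carry_out", "arguments": {
  "moves": [
    {"tx": 0,"ty": 0,"tz": 0.3,"wx": 0.025,"wy": -0.008,"wz": 0,"claw": 1},
    {"tx": 0,"ty": 0,"tz": 0,"wx": 0,"wy": 0,"wz": 0,"claw": 1},
    {"tx": 0,"ty": 0,"tz": 0,"wx": 0,"wy": 0,"wz": 0,"claw": 1},
    {"tx": 0,"ty": 0,"tz": 0.2,"wx": 0,"wy": 0,"wz": 0,"claw": 1},
    {"tx": 0,"ty": 0,"tz": 0.3,"wx": 0,"wy": 0,"wz": 0,"claw": 1},
    {"tx": 0,"ty": 0,"tz": 0.4,"wx": 0,"wy": 0,"wz": 0,"claw": 1},
    {"tx": 0,"ty": 0,"tz": 0.6,"wx": 0,"wy": 0,"wz": 0,"claw": 1},
    {"tx": 0,"ty": 0,"tz": 0.6,"wx": 0,"wy": 0,"wz": 0,"claw": 1}
  ]
}}

```text
clock: 15.6
tcp_pos: [0.5698, 0.0745, 0.0611]
orientation: [0.013, 0.155, 0.984, 0.083]
wrist_force: [-0.1, 0.1, -1.0]
finger_gap: 0.0059
grip_force: 98.8
```

{"name": "carry_out", "arguments": {
  "moves": [
    {"tx": 0,"ty": 0,"tz": 1,"wx": 0,"wy": 0,"wz": 0,"claw": 1},
    {"tx": 0,"ty": 0,"tz": 2,"wx": 0,"wy": 0,"wz": 0,"claw": 1},
    {"tx": 0,"ty": 0,"tz": 2,"wx": 0,"wy": 0,"wz": 0,"claw": 1},
    {"tx": 0,"ty": 0,"tz": 2,"wx": 0,"wy": 0,"wz": 0,"claw": 1},
    {"tx": 0,"ty": 0,"tz": 2,"wx": -0.03,"wy": 0.01,"wz": 0,"claw": 1},
    {"tx": 0,"ty": 0,"tz": 2,"wx": -0.05,"wy": 0.015,"wz": 0,"claw": 1},
    {"tx": 0,"ty": 0,"tz": 1,"wx": -0.05,"wy": 0.015,"wz": 0,"claw": 1},
    {"tx": 0,"ty": 0,"tz": 0,"wx": -0.03,"wy": 0.01,"wz": 0,"claw": 1}
  ]
}}

```text
clock: 16.6
tcp_pos: [0.5709, 0.0748, 0.1824]
orientation: [0.003, 0.155, 0.988, -0.0]
wrist_force: [-0.7, -0.4, -1.7]
finger_gap: 0.0058
grip_force: 98.9
```

```bash
cat > st.py <<'E'
from h import *
import sys
s=env.get_state(); print(s['tcp_pos'],s['orientation'],s['finger_gap'],s['wrist_force'])
A=[]
for n in('scene','top'):
    c=cam(n); np.savez(n+sys.argv[1]+'.npz',**c); A.append(c['image'])
cv2.imwrite('pics/s%s.png'%sys.argv[1],np.vstack([A[0][80:360,180:580],A[1][90:310,180:580]]))
E
python3 st.py 4
```

```text
[0.57092842 0.07481541 0.1824028 ] [ 2.70048786e-03  1.54921954e-01  9.87923021e-01 -2.85985817e-05] 0.0057986452175941335 [-0.7471089  -0.40271418 -1.68678631]
```

View pics/s4.png

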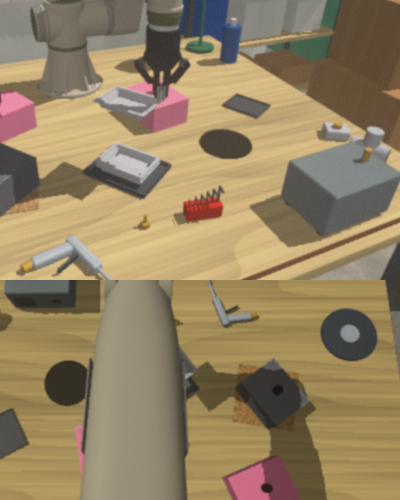

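The tray is off and held at px (130,100), the lower trays stay in the pan, and the cover is on the pad. I'll carry the tray over the mat.

{"name": "carry_out", "arguments": {
  "moves": [
    {"tx": -0.2,"ty": 2.5,"tz": 0,"wx": 0,"wy": 0,"wz": 0,"claw": 1},
    {"tx": -0.2,"ty": 4,"tz": 0,"wx": 0,"wy": 0,"wz": 0,"claw": 1},
    {"tx": -0.2,"ty": 4.5,"tz": 0,"wx": 0,"wy": 0,"wz": 0,"claw": 1},
    {"tx": -0.2,"ty": 4.5,"tz": -0.5,"wx": 0,"wy": 0,"wz": 0,"claw": 1},
    {"tx": -0.2,"ty": 4.5,"tz": -1,"wx": 0,"wy": 0,"wz": 0,"claw": 1},
    {"tx": -0.2,"ty": 4.5,"tz": -1,"wx": 0,"wy": 0,"wz": 0,"claw": 1},
    {"tx": -0.2,"ty": 4,"tz": -1,"wx": 0,"wy": 0,"wz": 0,"claw": 1},
    {"tx": -0.1,"ty": 2,"tz": -0.5,"wx": 0,"wy": 0,"wz": 0,"claw": 1}
  ]
}}

```text
clock: 17.7
tcp_pos: [0.554, 0.3808, 0.139]
orientation: [0.0, 0.154, 0.988, -0.0]
wrist_force: [-0.8, -0.3, -1.3]
finger_gap: 0.0061
grip_force: 98.8
```

{"name": "carry_out", "arguments": {
  "moves": [
    {"tx": 0,"ty": 0,"tz": 0,"wx": 0,"wy": 0,"wz": 0,"claw": 1},
    {"tx": 0,"ty": 0,"tz": 0,"wx": 0,"wy": 0,"wz": 0,"claw": 1},
    {"tx": 0,"ty": 0,"tz": 0,"wx": 0,"wy": 0,"wz": 0,"claw": 1},
    {"tx": 0,"ty": 0,"tz": 0,"wx": 0,"wy": 0,"wz": 0,"claw": 1}
  ]
}}

```text
clock: 18.2
tcp_pos: [0.5557, 0.3786, 0.1414]
orientation: [0.002, 0.156, 0.988, 0.0]
wrist_force: [-0.4, -0.2, -0.6]
finger_gap: 0.006
grip_force: 98.8
```

```bash
python3 st.py 5; python3 - <<'E'
from h import *
for n in('scene','top'):
    c=dict(np.load(n+'5.npz')); P=pts(c); x,y,z=P[...,0],P[...,1],P[...,2]
    m=(np.hypot(x-.531,y-.311)<.1)&(z>.12)&(z<.185); q=P[m]
    if len(q)>20:
        r=cv2.minAreaRect(q[:,:2].astype(np.float32)); print(n,'tray',len(q),r)
        A=np.c_[q[:,:2],np.ones(len(q))]; k=np.linalg.lstsq(A,q[:,2],rcond=None)[0]; print('slope',k,'z pct',np.percentile(q[:,2],[3,50,97]))
    m=(np.hypot(x-.546,y-.005)<.1)&(z>.02)&(z<.032); q=P[m]; 
    m=(np.hypot(x-.546,y-.005)<.1)&(z>.018)&(z<.03); print('stack',m.sum(),cv2.minAreaRect(P[m][:,:2].astype(np.float32)) if m.sum()>20 else '')
E
```

```text
[0.55566866 0.37860345 0.14142522] [1.80835058e-03 1.55866102e-01 9.87776418e-01 4.84799851e-04] 0.006041522594795462 [-0.35599271 -0.24212009 -0.5828848 ]
scene tray 1072 ((0.5365310907363892, 0.31268590688705444), (0.1457866132259369, 0.10211729258298874), 37.608543395996094)
slope [0.03198634 0.02376504 0.13519745] z pct [0.14774906 0.15885741 0.17872201]
stack 828 ((0.5483515858650208, 0.002489745616912842), (0.13639947772026062, 0.09674082696437836), 36.73164367675781)
top tray 1572 ((0.528034508228302, 0.3129725456237793), (0.13633552193641663, 0.10324764996767044), 36.32080841064453)
slope [-0.00160305 -0.01793257  0.16429155] z pct [0.14784452 0.15308422 0.17274369]
stack 807 ((0.5442134737968445, 0.014158666133880615), (0.1739034801721573, 0.1349797546863556), 26.550153732299805)
```

View pics/s5.png

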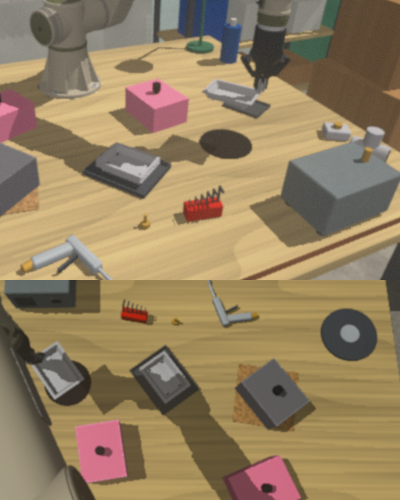

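The tray is level, about 15 cm up and centred over the mat. The stack is seated in the pan, the cover is flat on the pad, and the bystanders are untouched. Handing in.

```bash
python3 -c "
from workcell import env
print(env.hand_in())"
```

```text
the job is handed in; nothing more can be done
None
```

I handed the job in at about 18 s, with the cover released flat on the cork pad and the top tray peeled tab corner first. The tray is held by its tab, level about 15 cm over the mat, and the other trays are still in the pan; the hand-in returned no verdict.

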